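# Clamp a tin in the worktop can opener

### The arm

A 6-joint arm with a two-finger parallel gripper is mounted at the origin on the work surface; the furniture and walls round the work are solid. World frame = base frame: x ahead of the robot, y to its left, z up, the work surface at z = 0. Lengths are in m, angles in rad, forces in N, time in s.
With the tool pointing down it reaches from about 0.275 to 0.75 m from the base axis. Payload 10.2 kg.
Tool frame: the origin (TCP) lies on the centre line of the jaws, within the pads' length; the fingertips stand 14 mm ahead of it and the grasp point (between the pads) lies 5 mm behind it; z points along the fingers, y is the line along which they close (so a half turn about z gives the same grasp; the last joint's range is limited). The gripper opens to 85 mm and grips with 20 to 120 N. Pads are 22 mm wide; open, the fingers measure 114 mm over their backs; the gripper's body (76 mm by 85 mm) begins 54 mm behind the grasp point. The pads swing forward as they close: fully open they stand 13 mm farther back than shut.
Start: joints at [-1.359, 0.313, 1.498, -0, 1.331, -0.223], TCP at [0.221, -0.476, 0.245] pointing down, gripper open.
Joint ranges: [-2.94, 2.94], [-0.97, 2.17], [0.19, 2.56], [-1.23, 4.37], [0.02, 3.11], [-2.88, 2.88]. Speed limits (rad/s): [2.39, 2.39, 3.01, 3.14, 3.14, 3.14].

### API

Orientations are given as a unit quaternion [w, x, y, z].
In Python, from cell import state, eyes, order gives the robot as it stands.
- The arm moves only by the tool jog_arm, never from a script. Its argument "plan" is a list of rows, each an object of numbers: "x", "y", "z": the shift along the tool's x, y, z scaled (see below); "rx", "ry", "rz": the turn, a rotation vector about the tool's x, y, z scaled (see below); "grip": the opening, from 0 (shut) to 1 (fully open). A call has exactly 8 rows; each row shifts and turns the commanded pose from where the row before left it, along the tool's axes as they then stand; what a row does not reach is not made up. The controller multiplies each number of a shift by 25 cm and each number of a turn by 360 degrees. A row lasts 1/10 s, in which the tool goes at most 50 mm and 8.59 degrees, less where a joint would pass 70% of its speed; a pose out of reach is approached as far as the arm can. A call with a number of a shift or a turn outside -1 to 1 is refused whole. A call with a gripper value outside its range is refused whole. The fingers move at their own pace and stop on an object; the grip force is fixed at half the most. Time passes only in rows, so rows that do not move let the fingers close, or fill a call up. It gives the time, the measured TCP pose, the force, the opening and the grip force at its end, in the units of the state.
- state(): the state, without advancing time (a new reading comes with each control period).
- eyes.get_image(name): name is "side" or "top" or "wrist"; returns a dict with "color" (480x640x3 uint8, blue, green, red), "fovy" (degrees; the focal length in pixels is half the picture's height over the tangent of half this angle, whatever the lens; pixels are square), "cx", "cy" (the principal point, pixels), "extrinsics" (4x4, takes a point from camera to world coordinates); the wrist camera has in their place "mount" (4x4, takes a point from camera to tool coordinates, whose origin is the TCP and whose axes are the flange's). Camera axes: x right, y up, looking along -z (the intrinsics and any distortion apply to the point x, -y, -z); pixel columns grow to the right and rows downward; lengths in m; the calibration is good to about 2 mm. A picture is of the moment at which its call begins: read the wrist's pose just before it. There is no depth.
- order.close_job(): hands the job in; it is judged then, once.
The state is a dict: "t": time; "q": joint angles; "joint_vel": joint speeds; "tau": joint torques, N m; "tool_pos": TCP position; "tool_rot": TCP orientation; "force": force on the tool from outside, world axes, zero at the start; "wrist_torque": the same for the moment, N m; "grip_width": finger opening in m; "grasp_force": force on a finger pad.
Only numpy, scipy, OpenCV 4.12 (cv2) and the standard library are available. Lean on these libraries where they do the work, as an engineer would, in place of code of your own. Each camera call takes 0.05 s, during which the arm holds its last target. There are 200 camera calls.

### The job

Push the loose tin along the worktop into the mouth of the grey can opener until it is fully home against the stop at the back, and only then push the opener's red-knobbed lever over past its centre so that it snaps across to the other side and the foot holds the tin down. The tin must stay upright on the worktop the whole time, never lifted, and the other loose things must be left where they are.

Things in the scene. Friction and masses are not known exactly. Their poses are not given: they have to be found in the camera images.
- tin: Loose food tin with a red printed label and a bare metal top, upright cylinder 75 mm across and 58 mm high, about 0.26 kg; origin at the centre of its underside, z up. (Not part of the job, but to be kept clear of: the fixed sink tap left of the work, 430 mm high, over x 0.16 to 0.35 and y 0.41 to 0.57 m, and the hanging lamps, from 0.91 m up.)
- opener: Grey worktop can opener, fixed, without a floor (the tin slides on the worktop). Origin on the worktop at the cradle centre. Its +x points from the open mouth to the back stop (the way the tin goes in), +y to the left of that, z up. Guide rails 26 mm high, 84 mm apart inside, from x = -25 to +50 mm; in front of that they flare to a mouth about 122 mm wide at x = -65 mm.
- cradle (a point): Cradle centre on the worktop, where the centre of the tin's underside is when fully home; axes as the opener's. Push the tin in straight along the centre line: pushed in more than about 10 mm off it, it can jam on a flare. The rubber stop that the tin meets stands at x = +38 mm, a post 50 mm wide and 118 mm high behind it.
- lever_pivot (a point): Point on the lever's hinge axis, 27 mm behind the cradle centre and 136 mm above the worktop; the axis runs along the opener's x. The head that carries it overhangs the back of the cradle from x = +14 mm backwards, 46 mm wide, from 98 to 124 mm high, with two cheeks on top to 144 mm.
- lever (a joint): Over-centre clamp lever on the opener's head, in rad: 0 open (leaning 0.55 rad from upright to the opener's -y side), 0.55 upright, 1.1 clamped (leaning 0.55 rad to its +y side). A spring snaps it to the nearer end; the push needed is about 2 N at the knob near the ends, less towards the centre. Its end rises on the way over. Going over, it drives the foot 16 mm down.
- lever_knob (a point): Centre of the lever's red ball knob (23 mm across) at the end of a steel rod 10 mm thick, 85 mm from the pivot; at either end of the swing it is 208 mm above the worktop, upright 221 mm.
- foot: Round black clamping foot, 20 mm across, under the opener's head; origin at the centre of its underside, 27 mm behind the cradle centre. Open, it is 70 mm above the worktop (12 mm over the tin); it is sprung and presses on the tin with about 5 N once clamped.
- mug: Loose white mug, red-brown inside, 83 mm across, 93 mm high; origin under its centre.
- lemon: Loose lemon, 83 x 58 x 58 mm; origin under its centre.
- spice_jar: Loose spice jar with a mustard-yellow cap, 45 mm across, 100 mm high; origin under its centre.
- jar: Loose glass jar with a black lid, 63 mm across, 94 mm high; origin under its centre.
- spoon: Loose steel spoon lying flat, 188 x 38 x 15 mm; origin under its centre.

How it is judged:
On the way, in this order (a step that is already met when the one before it is completed fails the run):
1. the tin is fully home in the cradle, upright, while the lever is still open (x of tin in the frame of cradle between -0.006 and 0.006 m and y of tin in the frame of cradle between -0.006 and 0.006 m and angle between tin's own z axis and vertical below 0.05 rad and height (world z) of tin below 0.004 m and value of joint lever below 0.2 rad), for 0.2 s.
2. the lever has snapped over and the foot presses on the tin (value of joint lever above 1 rad and contact force between foot and tin above 2 N), for 0.2 s.
At the end, for the whole second after the job is handed in: The tin stands upright on the worktop within 6 mm of the cradle centre along and across the opener, at rest; the lever rests beyond 1.0 rad (clamped end 1.1) and the foot presses on the tin with more than 2 N (all of step 2 and x of tin in the frame of cradle between -0.006 and 0.006 m and y of tin in the frame of cradle between -0.006 and 0.006 m and angle between tin's own z axis and vertical below 0.05 rad and height (world z) of tin below 0.004 m and velocity of joint lever between -0.1 and 0.1 rad/s and linear speed of tin below 0.02 m/s); the robot touches nothing.
It fails at once if the tin is lifted more than 12 mm off the worktop (height (world z) of tin above 0.012 m).
It fails at once if the tin is tipped by more than 0.3 rad (angle between tin's own z axis and vertical above 0.3 rad).
It fails at once if another loose thing (mug, lemon, spice jar, jar or spoon) is moved by more than 40 mm (distance of any of mug, lemon, spice_jar, jar, spoon from where it was at the start of the episode above 0.04 m).
It also fails if it takes over 64 s, if anything falls off the work surface, if the arm or the gripper's body presses on something with over 40 N, if the wrist force passes 120 N, or if a joint passes its speed limit or range.

## Working session

There is one attempt and no reset: what is moved stays moved. The work goes in short steps, Python scripts to look and compute and a tool call to move; the robot and the scene stay as the last step left them, time stands still between calls to the robot, and variables do not carry over. Pictures are saved under pics/ and viewed, at most 10 in all, crops included, and the job is handed in when it is done.

Besides the shell and the picture viewer there is one more tool, called as name([rows], argument=value, ...), one row to a line, values as JSON. jog_arm: Moves the arm, as the interface text tells. Its arguments: {"type":"object","properties":{"plan":{"type":"array","items":{"type":"object","properties":{"x":{"type":"number"},"y":{"type":"number"},"z":{"type":"number"},"rx":{"type":"number"},"ry":{"type":"number"},"rz":{"type":"number"},"grip":{"type":"number"}}}}},"required":["plan"]}

```bash
mkdir -p pics
cat > h.py <<'E'
import numpy as np, cv2
from cell import state, eyes, order
def snap(n,f):
    d=eyes.get_image(n); cv2.imwrite(f'pics/{f}.png',d['color']); return d
def ray(d,u,v,T=None):
    T=np.array(d['extrinsics']) if T is None else T
    f=240/np.tan(np.radians(d['fovy'])/2)
    r=T[:3,:3]@np.array([(u-d['cx'])/f,-(v-d['cy'])/f,-1]); return T[:3,3],r
def atz(d,u,v,z,T=None):
    o,r=ray(d,u,v,T); return o+r*(z-o[2])/r[2]
def proj(d,p):
    T=np.array(d['extrinsics']); f=240/np.tan(np.radians(d['fovy'])/2)
    c=T[:3,:3].T@(np.array(p)-T[:3,3]); return d['cx']+f*c[0]/-c[2], d['cy']-f*c[1]/-c[2]
E
python3 - <<'E'
from h import *
import pickle
for n in('side','top'):
    d=snap(n,n+'0'); print(n,{k:v for k,v in d.items() if k!='color'}); pickle.dump(d,open(n+'.pkl','wb'))
print(state())
E
```

```text
side {'fovy': 42.42873633934147, 'cx': 321.1577064450628, 'cy': 235.9502490553187, 'extrinsics': array([[-9.99973924e-01, -7.13615075e-03, -1.10718510e-03,
         5.69004842e-01],
       [ 1.82093638e-03, -3.97529206e-01,  9.17587715e-01,
         1.21944664e+00],
       [-6.98818267e-03,  9.17561772e-01,  3.97531835e-01,
         6.67655743e-01],
       [ 0.00000000e+00,  0.00000000e+00,  0.00000000e+00,
         1.00000000e+00]])}
top {'fovy': 45.87004371872456, 'cx': 316.70808318808236, 'cy': 241.299456168823, 'extrinsics': array([[-0.02403571,  0.99660177, -0.07878574,  0.44553497],
       [-0.99967512, -0.02462868, -0.00656321, -0.00986773],
       [-0.0084813 ,  0.07860239,  0.99686997,  1.46809023],
       [ 0.        ,  0.        ,  0.        ,  1.        ]])}
{'t': 0.1, 'q': array([-1.35940968e+00,  3.13393233e-01,  1.49833920e+00,  7.27696274e-07,
        1.33099332e+00, -2.23413866e-01]), 'joint_vel': array([-7.38544430e-04, -1.22751304e-03, -3.32225949e-03, -8.77358288e-05,
        1.20980467e-03, -6.61808372e-04]), 'tau': array([ 1.92398205e-03, -4.12904656e+01, -2.60140282e+01, -1.84837036e-04,
        3.08027978e-03, -3.61279135e-06]), 'tool_pos': array([ 0.22108402, -0.47595408,  0.24480096]), 'tool_rot': array([-5.66539241e-04,  9.76461354e-01,  2.15691685e-01,  3.76038172e-06]), 'force': array([-0.57841153, -0.27292432, -0.50773971]), 'wrist_torque': array([-0.00424737, -0.03593616,  0.02315941]), 'grasp_force': 0.0, 'grip_width': 0.08478415157910955}
```

View pics/top0.png

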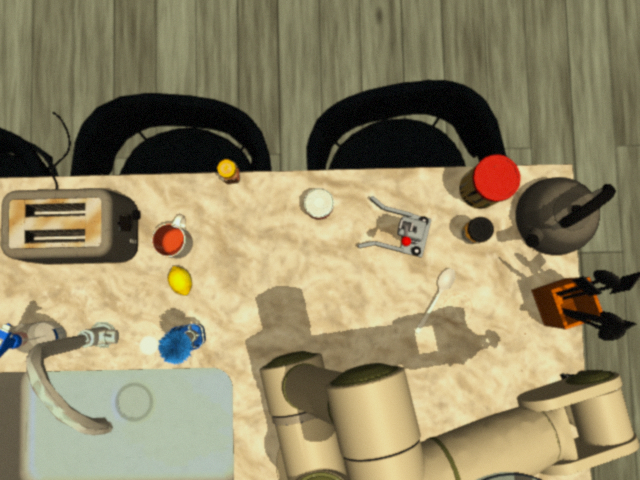

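View pics/side0.png

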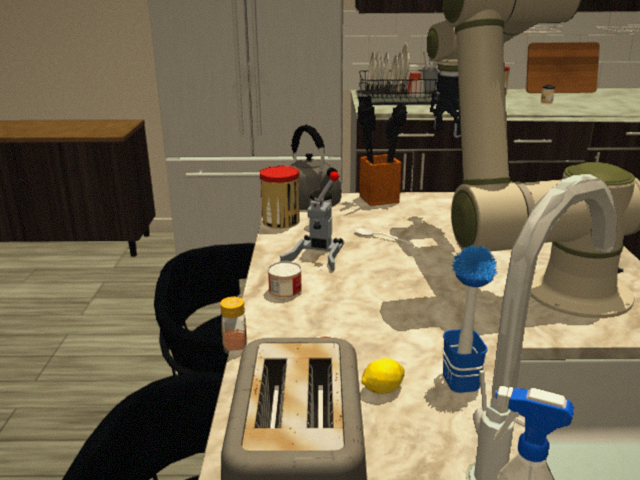

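The top view shows the tin at about (318,203) and the opener at (405,232), with its mouth to the left (+y) and the red knob at (406,241). The side view shows the tin at (285,280) and the knob at (334,176). I'll take an enlarged crop next.

Run:
```python
import cv2
a=cv2.imread('pics/top0.png')[170:270,290:440]; b=cv2.imread('pics/side0.png')[160:305,255:355]
cv2.imwrite('pics/c1.png',cv2.resize(a,None,fx=5.3,fy=5.3,interpolation=cv2.INTER_CUBIC))
```

```text
(no output)
```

View pics/c1.png

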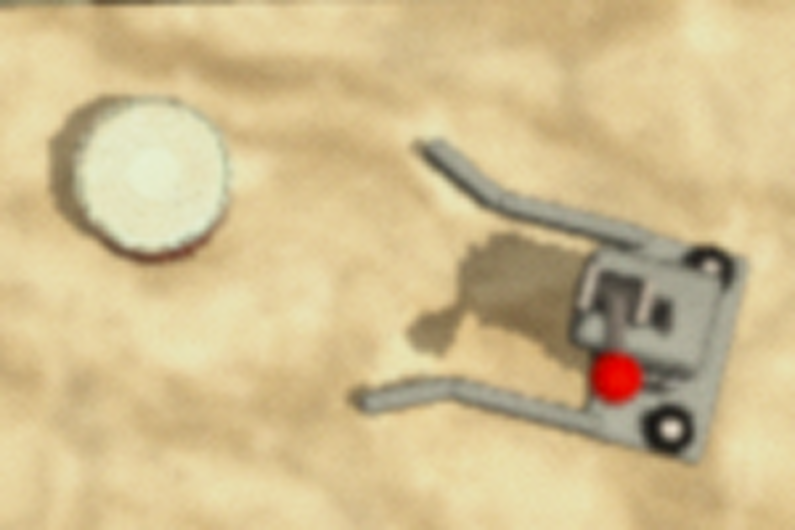

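```bash
cat > fit.py <<'E'
from h import *
import pickle
from scipy.optimize import least_squares
d=pickle.load(open('top.pkl','rb')); s=pickle.load(open('side.pkl','rb'))
C=lambda x,y:(290+x/5.3,170+y/5.3)
tin=atz(d,*C(152,175),.058); print('tin',tin)
print('tin side', atz(s,285,270,.058),'edges',[atz(d,*C(x,175),.058)[1] for x in(77,229)])
obs=[((-25,45,26),C(493,197)),((-25,-45,26),C(452,384)),((-65,64,26),C(430,147)),((-65,-64,26),C(364,402)),((27,-44.4,208),C(616,377))]
P=[np.array(m)/1e3 for m,_ in obs]; W=[atz(d,*o,p[2])[:2] for p,(_,o) in zip(P,obs)]
def res(q):
    c,s_=np.cos(q[2]),np.sin(q[2]); R=np.array([[c,-s_],[s_,c]])
    return np.concatenate([R@p[:2]+q[:2]-w for p,w in zip(P,W)])
r=least_squares(res,[.6,-.2,-1.5]); print('cradle',r.x,'res mm',r.fun.reshape(-1,2)*1e3)
x,y,a=r.x; ex=np.array([np.cos(a),np.sin(a)]); ey=np.array([-ex[1],ex[0]])
v=tin[:2]-r.x[:2]; print('tin in opener',v@ex,v@ey,'knob',r.x[:2]+.027*ex-.0444*ey,'ex',ex,'R',np.hypot(x,y))
print('knob proj side',proj(s,[*(r.x[:2]+.027*ex-.0444*ey),.208]))
print('spoon',atz(d,446,275,.01),atz(d,420,328,.01),'blackjar',atz(d,479,230,.094),'redcan',atz(d,495,177,.15),'table edge',atz(d,300,174,0))
E
python3 fit.py
```

```text
tin [ 0.65310246 -0.00783874  0.058     ]
tin side [ 6.50688622e-01 -5.39239886e-04  5.80000000e-02] edges [np.float64(0.02763646357748177), np.float64(-0.04424419843776947)]
cradle [ 0.59046453 -0.18625969 -1.83675126] res mm [[-2.48139463 -1.77008471]
 [ 0.74355909 -0.80922214]
 [ 1.22989519  2.20169377]
 [ 0.55385751  0.25341452]
 [-0.04591716  0.12419857]]
tin in opener -0.18861119297949097 0.013541186196656042 knob [ 0.54052912 -0.20064074] ex [-0.26283075 -0.96484195] R 0.6191454100358391
knob proj side (np.float64(333.26822446344073), np.float64(176.4544162909975))
spoon [ 0.46601161 -0.32931955  0.01      ] [ 0.33307716 -0.25767215  0.01      ] blackjar [ 0.57191156 -0.3954421   0.094     ] redcan [ 0.69063761 -0.42296524  0.15      ] table edge [0.73957763 0.03933493 0.        ]
```

jog_arm([
  {"z": -0.12,"rz": -0.0231,"grip": 0.47},
  {"z": -0.12,"rz": -0.0231,"grip": 0.47},
  {"rz": -0.0231,"grip": 0.47},
  {"rz": -0.0231,"grip": 0.47},
  {"rz": -0.0231,"grip": 0.47},
  {"rz": -0.0231,"grip": 0.47},
  {"grip": 0.47},
  {"grip": 0.47},
])

```text
validation failed for argument at $.pl...
```

```bash
cat > go.py <<'E'
import sys
from h import *
from scipy.spatial.transform import Rotation as Ro
# usage: go.py ox oy z tilt_deg  -> tool-axis shift (units of .25m) and turn (units of 360deg)
c=np.array([.59046,-.18626,0]); a=-1.83675
ex=np.array([np.cos(a),np.sin(a),0]); ey=np.array([-ex[1],ex[0],0])
s=state(); p=s['tool_pos']; w,x,y,z=s['tool_rot']; R=Ro.from_quat([x,y,z,w])
v=p-c; print('t',s['t'],'opener pos mm',np.round([v@ex*1e3,v@ey*1e3,p[2]*1e3],1),'F opener',np.round([s['force']@ex,s['force']@ey,s['force'][2]],2),'grip',s['grip_width'])
if len(sys.argv)>1:
    ox,oy,oz,t=map(float,sys.argv[1:])
    tgt=c+ex*ox/1e3+ey*oy/1e3+[0,0,oz/1e3]
    T=Ro.from_matrix(np.c_[-ex,ey,[0,0,-1]])*Ro.from_euler('y',-t,degrees=True)
    print('shift',np.round(R.inv().apply(tgt-p)/.25,4),'turn',np.round((R.inv()*T).as_rotvec()/2/np.pi,4))
E
python3 go.py -260 13.5 300 0
```

```text
t 0.1 opener pos mm [ 376.6 -280.2  244.8] F opener [ 0.42 -0.49 -0.51] grip 0.08478415157910955
shift [ 2.5401 -1.1889 -0.2188] turn [-1.000e-04 -1.000e-04 -1.385e-01]
```

jog_arm([
  {"x": 0,"y": 0,"z": -0.12,"rx": 0,"ry": 0,"rz": -0.0231,"grip": 0.47},
  {"x": 0,"y": 0,"z": -0.12,"rx": 0,"ry": 0,"rz": -0.0231,"grip": 0.47},
  {"x": 0,"y": 0,"z": 0,"rx": 0,"ry": 0,"rz": -0.0231,"grip": 0.47},
  {"x": 0,"y": 0,"z": 0,"rx": 0,"ry": 0,"rz": -0.0231,"grip": 0.47},
  {"x": 0,"y": 0,"z": 0,"rx": 0,"ry": 0,"rz": -0.0231,"grip": 0.47},
  {"x": 0,"y": 0,"z": 0,"rx": 0,"ry": 0,"rz": -0.0231,"grip": 0.47},
  {"x": 0,"y": 0,"z": 0,"rx": 0,"ry": 0,"rz": 0,"grip": 0.47},
  {"x": 0,"y": 0,"z": 0,"rx": 0,"ry": 0,"rz": 0,"grip": 0.47},
])

```text
t: 0.9
tool_pos: [0.2211, -0.4761, 0.3051]
tool_rot: [-0.0, 0.796, 0.606, 0.0]
force: [-0.6, -0.2, 0.0]
grip_width: 0.0399
grasp_force: 0.0
```

```bash
python3 go.py -260 13.5 300 0
```

```text
t 0.9 opener pos mm [ 376.7 -280.2  305.1] F opener [ 0.31 -0.49  0.  ] grip 0.03994617712549688
shift [2.5507 1.1667 0.0211] turn [-0.     -0.0001 -0.0005]
```

jog_arm([
  {"x": 0.16,"y": 0.073,"z": 0,"rx": 0,"ry": 0,"rz": 0,"grip": 0.47},
  {"x": 0.16,"y": 0.073,"z": 0,"rx": 0,"ry": 0,"rz": 0,"grip": 0.47},
  {"x": 0.16,"y": 0.073,"z": 0,"rx": 0,"ry": 0,"rz": 0,"grip": 0.47},
  {"x": 0.16,"y": 0.073,"z": 0,"rx": 0,"ry": 0,"rz": 0,"grip": 0.47},
  {"x": 0.16,"y": 0.073,"z": 0,"rx": 0,"ry": 0,"rz": 0,"grip": 0.47},
  {"x": 0.16,"y": 0.073,"z": 0,"rx": 0,"ry": 0,"rz": 0,"grip": 0.47},
  {"x": 0.16,"y": 0.073,"z": 0,"rx": 0,"ry": 0,"rz": 0,"grip": 0.47},
  {"x": 0.16,"y": 0.073,"z": 0,"rx": 0,"ry": 0,"rz": 0,"grip": 0.47},
])

```text
t: 1.7
tool_pos: [0.4468, -0.204, 0.3054]
tool_rot: [0.0, 0.795, 0.606, 0.0]
force: [0.3, -0.8, 0.2]
grip_width: 0.0404
grasp_force: 0.0
```

jog_arm([
  {"x": 0.16,"y": 0.073,"z": 0,"rx": 0,"ry": 0,"rz": 0,"grip": 0.47},
  {"x": 0.16,"y": 0.073,"z": 0,"rx": 0,"ry": 0,"rz": 0,"grip": 0.47},
  {"x": 0.16,"y": 0.073,"z": 0,"rx": 0,"ry": 0,"rz": 0,"grip": 0.47},
  {"x": 0.16,"y": 0.073,"z": 0,"rx": 0,"ry": 0,"rz": 0,"grip": 0.47},
  {"x": 0.16,"y": 0.073,"z": 0,"rx": 0,"ry": 0,"rz": 0,"grip": 0.47},
  {"x": 0.16,"y": 0.073,"z": 0,"rx": 0,"ry": 0,"rz": 0,"grip": 0.47},
  {"x": 0.16,"y": 0.073,"z": 0,"rx": 0,"ry": 0,"rz": 0,"grip": 0.47},
  {"x": 0.16,"y": 0.073,"z": 0,"rx": 0,"ry": 0,"rz": 0,"grip": 0.47},
])

```text
t: 2.5
tool_pos: [0.6715, 0.0666, 0.3051]
tool_rot: [-0.0, 0.795, 0.606, -0.0]
force: [1.5, -0.8, 1.0]
grip_width: 0.0401
grasp_force: 0.0
```

```bash
python3 go.py -260 13.5 80 20
python3 - <<'E'
from h import *
s=state(); d=snap('wrist','w1'); print(d['fovy'],d['cx'],d['cy'],d['mount'])
E
```

```text
t 2.5 opener pos mm [-265.2   11.7  305.1] F opener [0.42 1.67 0.99] grip 0.0400619747334583
shift [-0.0208  0.0074  0.9006] turn [-0.0001 -0.0555 -0.0004]
66.39446534212365 319.58512456403275 238.31934658227576 [[ 8.52551872e-04  9.59178446e-01  2.82800249e-01  7.24024925e-02]
 [ 9.99999354e-01 -1.03041748e-03  4.80207912e-04 -4.88616911e-04]
 [ 7.52007400e-04  2.82799657e-01 -9.59178705e-01 -1.29559850e-01]
 [ 0.00000000e+00  0.00000000e+00  0.00000000e+00  1.00000000e+00]]
```

View pics/w1.png

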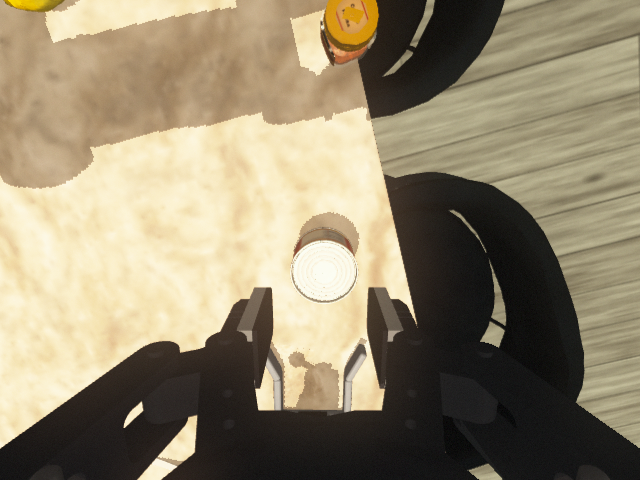

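The wrist view shows the tin top at (324,270) and the flare tips at about (268,348) and (362,343).

```bash
cat > wr.py <<'E'
from h import *
from scipy.spatial.transform import Rotation as Ro
def Tw(s,m):
    w,x,y,z=s['tool_rot']; T=np.eye(4); T[:3,:3]=Ro.from_quat([x,y,z,w]).as_matrix(); T[:3,3]=s['tool_pos']; return T@np.array(m)
c=np.array([.59046,-.18626,0]); a=-1.83675
ex=np.array([np.cos(a),np.sin(a),0]); ey=np.array([-ex[1],ex[0],0])
def op(p): v=p-c; return np.round([v@ex*1e3,v@ey*1e3,p[2]*1e3],1)
E
python3 - <<'E'
from wr import *
s=state(); d=eyes.get_image('wrist'); T=Tw(s,d['mount'])
for u,v,z in[(324,270,.058),(268,348,.026),(362,343,.026),(279,380,.026),(348,380,.026)]: print(op(atz(d,u,v,z,T)))
E
```

```text
[-197.1   16.4   58. ]
[-78.8 -53.6  26. ]
[-86.5  65.2  26. ]
[-31.2 -41.   26. ]
[-31.6  48.9  26. ]
```

jog_arm([
  {"x": 0,"y": 0.007,"z": 0.18,"rx": 0,"ry": 0,"rz": 0,"grip": 0.47},
  {"x": 0,"y": 0,"z": 0.18,"rx": 0,"ry": 0,"rz": 0,"grip": 0.47},
  {"x": 0,"y": 0,"z": 0.18,"rx": 0,"ry": 0,"rz": 0,"grip": 0.47},
  {"x": 0,"y": 0,"z": 0.16,"rx": 0,"ry": 0,"rz": 0,"grip": 0.47},
  {"x": 0,"y": 0,"z": 0,"rx": 0,"ry": -0.0185,"rz": 0,"grip": 0.47},
  {"x": 0,"y": 0,"z": 0,"rx": 0,"ry": -0.0185,"rz": 0,"grip": 0.47},
  {"x": 0,"y": 0,"z": 0,"rx": 0,"ry": -0.0185,"rz": 0,"grip": 0.47},
  {"x": 0,"y": 0,"z": 0,"rx": 0,"ry": 0,"rz": 0,"grip": 0.47},
])

```text
t: 3.4
tool_pos: [0.672, 0.0661, 0.1291]
tool_rot: [0.105, 0.782, 0.598, -0.139]
force: [-0.7, -0.6, -0.6]
grip_width: 0.0399
grasp_force: 0.0
```

```bash
python3 go.py -262 14 34 20;python3 go.py -262 14 34 20
```

```text
t 3.4 opener pos mm [-264.9   12.3  129.1] F opener [ 0.78 -0.49 -0.59] grip 0.03993192899620661
shift [0.1194 0.0072 0.3613] turn [-0.0001  0.0002  0.0002]
t 3.4 opener pos mm [-264.9   12.3  129.1] F opener [ 0.78 -0.49 -0.59] grip 0.03993192899620661
shift [0.1194 0.0072 0.3613] turn [-0.0001  0.0002  0.0002]
```

jog_arm([
  {"x": 0.03,"y": 0.002,"z": 0.09,"rx": 0,"ry": 0,"rz": 0,"grip": 0.47},
  {"x": 0.03,"y": 0.002,"z": 0.09,"rx": 0,"ry": 0,"rz": 0,"grip": 0.47},
  {"x": 0.03,"y": 0.002,"z": 0.09,"rx": 0,"ry": 0,"rz": 0,"grip": 0.47},
  {"x": 0.03,"y": 0.002,"z": 0.09,"rx": 0,"ry": 0,"rz": 0,"grip": 0.47},
  {"x": 0,"y": 0,"z": 0,"rx": 0,"ry": 0,"rz": 0,"grip": 0.47},
  {"x": 0,"y": 0,"z": 0,"rx": 0,"ry": 0,"rz": 0,"grip": 0.47},
  {"x": 0,"y": 0,"z": 0,"rx": 0,"ry": 0,"rz": 0,"grip": 0.47},
  {"x": 0,"y": 0,"z": 0,"rx": 0,"ry": 0,"rz": 0,"grip": 0.47},
])

```text
t: 4.2
tool_pos: [0.6742, 0.0614, 0.0371]
tool_rot: [0.106, 0.783, 0.598, -0.137]
force: [-0.6, 0.1, 0.5]
grip_width: 0.0405
grasp_force: 0.0
```

```bash
python3 go.py -130 2 34 20; python3 -c "
from h import *
a=snap('wrist','w2')"
```

```text
t 4.2 opener pos mm [-261.    15.7   37.1] F opener [ 0.05 -0.58  0.46] grip 0.040490427208558076
shift [-0.4885 -0.0551  0.1899] turn [ 0.0004 -0.0002 -0.0001]
```

View pics/w2.png

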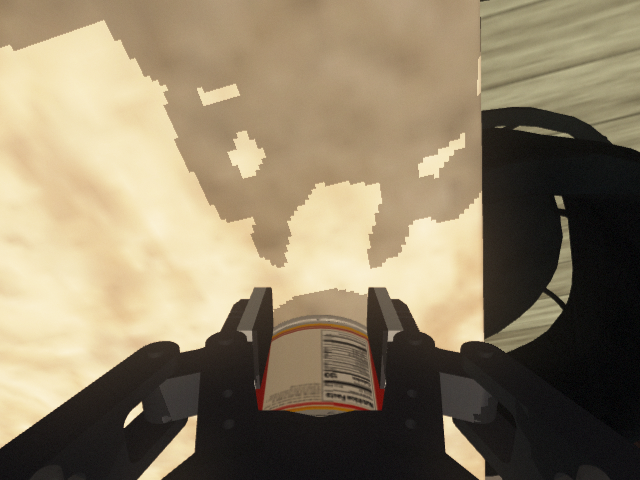

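The tin sits centred just ahead of the two fingers, its label between them at (320,370). I'm starting the push.

jog_arm([
  {"x": -0.03,"y": -0.004,"z": 0.011,"rx": 0,"ry": 0,"rz": 0,"grip": 0.47},
  {"x": -0.03,"y": -0.004,"z": 0.011,"rx": 0,"ry": 0,"rz": 0,"grip": 0.47},
  {"x": -0.03,"y": -0.004,"z": 0.011,"rx": 0,"ry": 0,"rz": 0,"grip": 0.47},
  {"x": -0.03,"y": -0.004,"z": 0.011,"rx": 0,"ry": 0,"rz": 0,"grip": 0.47},
  {"x": -0.03,"y": -0.004,"z": 0.011,"rx": 0,"ry": 0,"rz": 0,"grip": 0.47},
  {"x": -0.03,"y": -0.004,"z": 0.011,"rx": 0,"ry": 0,"rz": 0,"grip": 0.47},
  {"x": -0.03,"y": -0.004,"z": 0.011,"rx": 0,"ry": 0,"rz": 0,"grip": 0.47},
  {"x": -0.03,"y": -0.004,"z": 0.011,"rx": 0,"ry": 0,"rz": 0,"grip": 0.47},
])

```text
t: 5.05
tool_pos: [0.6489, 0.0014, 0.0353]
tool_rot: [0.105, 0.782, 0.598, -0.138]
force: [0.5, 1.3, 0.2]
grip_width: 0.04
grasp_force: 0.9
```

jog_arm([
  {"x": -0.03,"y": -0.004,"z": 0.011,"rx": 0,"ry": 0,"rz": 0,"grip": 0.47},
  {"x": -0.03,"y": -0.004,"z": 0.011,"rx": 0,"ry": 0,"rz": 0,"grip": 0.47},
  {"x": -0.03,"y": -0.004,"z": 0.011,"rx": 0,"ry": 0,"rz": 0,"grip": 0.47},
  {"x": -0.03,"y": -0.004,"z": 0.011,"rx": 0,"ry": 0,"rz": 0,"grip": 0.47},
  {"x": -0.03,"y": -0.004,"z": 0.011,"rx": 0,"ry": 0,"rz": 0,"grip": 0.47},
  {"x": -0.03,"y": -0.004,"z": 0.011,"rx": 0,"ry": 0,"rz": 0,"grip": 0.47},
  {"x": -0.03,"y": -0.004,"z": 0.011,"rx": 0,"ry": 0,"rz": 0,"grip": 0.47},
  {"x": 0,"y": 0,"z": 0,"rx": 0,"ry": 0,"rz": 0,"grip": 0.47},
])

```text
t: 5.85
tool_pos: [0.6272, -0.0514, 0.0351]
tool_rot: [0.105, 0.783, 0.598, -0.138]
force: [1.1, -0.6, -0.7]
grip_width: 0.0398
grasp_force: 0.0
```

```bash
python3 go.py -48 2 34 20
python3 - <<'E'
from h import *
a=snap('top','t2')['color'][170:270,290:440]; b=snap('side','s2')['color'][160:305,255:355]
a=cv2.resize(a,None,fx=4,fy=4,interpolation=2)[:, :]; b=cv2.resize(b,None,fx=2,fy=2.76*400/400,interpolation=2)[:400]
cv2.imwrite('pics/c2.png',np.hstack([a,b]))
E
```

```text
t 5.85 opener pos mm [-139.8    0.    35.1] F opener [ 0.27  1.18 -0.69] grip 0.03978272729787949
shift [-0.3435  0.008   0.1299] turn [-0.0001  0.     -0.    ]
```

View pics/c2.png

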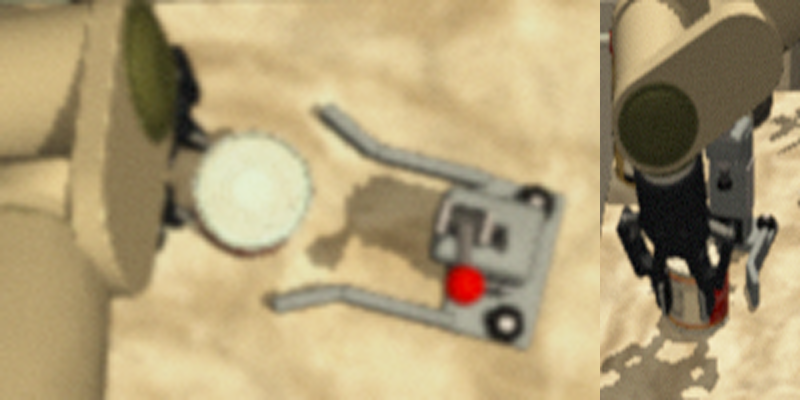

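The tin's top is now at crop (251,192), which is pixel (352.8,218). It's upright and heading for the mouth.

Run:
```python
from wr import *
import pickle
d=pickle.load(open('top.pkl','rb')); print(op(atz(d,290+251/4,218,.058)))
```

```text
[-96.8  -2.8  58. ]
```

jog_arm([
  {"x": -0.03,"y": 0.002,"z": 0.011,"rx": 0,"ry": 0,"rz": 0,"grip": 0.47},
  {"x": -0.03,"y": 0.002,"z": 0.011,"rx": 0,"ry": 0,"rz": 0,"grip": 0.47},
  {"x": -0.03,"y": 0.002,"z": 0.011,"rx": 0,"ry": 0,"rz": 0,"grip": 0.47},
  {"x": -0.03,"y": 0.002,"z": 0.011,"rx": 0,"ry": 0,"rz": 0,"grip": 0.47},
  {"x": -0.03,"y": 0,"z": 0.011,"rx": 0,"ry": 0,"rz": 0,"grip": 0.47},
  {"x": -0.03,"y": 0,"z": 0.011,"rx": 0,"ry": 0,"rz": 0,"grip": 0.47},
  {"x": -0.03,"y": 0,"z": 0.011,"rx": 0,"ry": 0,"rz": 0,"grip": 0.47},
  {"x": -0.03,"y": 0,"z": 0.011,"rx": 0,"ry": 0,"rz": 0,"grip": 0.47},
])

```text
t: 6.75
tool_pos: [0.6127, -0.113, 0.035]
tool_rot: [0.105, 0.782, 0.598, -0.138]
force: [1.4, 1.7, -1.1]
grip_width: 0.04
grasp_force: 0.7
```

jog_arm([
  {"x": -0.03,"y": 0,"z": 0.011,"rx": 0,"ry": 0,"rz": 0,"grip": 0.47},
  {"x": -0.015,"y": 0,"z": 0.0055,"rx": 0,"ry": 0,"rz": 0,"grip": 0.47},
  {"x": -0.015,"y": 0,"z": 0.0055,"rx": 0,"ry": 0,"rz": 0,"grip": 0.47},
  {"x": -0.0075,"y": 0,"z": 0.0027,"rx": 0,"ry": 0,"rz": 0,"grip": 0.47},
  {"x": -0.0075,"y": 0,"z": 0.0027,"rx": 0,"ry": 0,"rz": 0,"grip": 0.47},
  {"x": -0.0075,"y": 0,"z": 0.0027,"rx": 0,"ry": 0,"rz": 0,"grip": 0.47},
  {"x": -0.0075,"y": 0,"z": 0.0027,"rx": 0,"ry": 0,"rz": 0,"grip": 0.47},
  {"x": 0,"y": 0,"z": 0,"rx": 0,"ry": 0,"rz": 0,"grip": 0.47},
])

```text
t: 7.55
tool_pos: [0.6066, -0.1357, 0.035]
tool_rot: [0.105, 0.782, 0.598, -0.138]
force: [-0.3, 0.9, 1.2]
grip_width: 0.0402
grasp_force: 0.5
```

```bash
python3 go.py -43 2 34 20
```

```text
t 7.55 opener pos mm [-53.    2.3  35. ] F opener [-0.8  -0.51  1.16] grip 0.04017022697691687
shift [-0.0363 -0.0011  0.0173] turn [ 0.     -0.      0.0001]
```

jog_arm([
  {"x": -0.006,"y": 0,"z": 0.0022,"rx": 0,"ry": 0,"rz": 0,"grip": 0.47},
  {"x": -0.006,"y": 0,"z": 0.0022,"rx": 0,"ry": 0,"rz": 0,"grip": 0.47},
  {"x": -0.006,"y": 0,"z": 0.0022,"rx": 0,"ry": 0,"rz": 0,"grip": 0.47},
  {"x": -0.006,"y": 0,"z": 0.0022,"rx": 0,"ry": 0,"rz": 0,"grip": 0.47},
  {"x": -0.006,"y": 0,"z": 0.0022,"rx": 0,"ry": 0,"rz": 0,"grip": 0.47},
  {"x": 0,"y": 0,"z": 0,"rx": 0,"ry": 0,"rz": 0,"grip": 0.47},
  {"x": 0,"y": 0,"z": 0,"rx": 0,"ry": 0,"rz": 0,"grip": 0.47},
  {"x": 0,"y": 0,"z": 0,"rx": 0,"ry": 0,"rz": 0,"grip": 0.47},
])

```text
t: 8.35
tool_pos: [0.6045, -0.1433, 0.0349]
tool_rot: [0.105, 0.782, 0.598, -0.138]
force: [0.4, 1.1, 0.4]
grip_width: 0.0399
grasp_force: 0.2
```

```bash
python3 go.py -43 2 34 20
python3 - <<'E'
from h import *
a=snap('top','t3')['color'][170:270,290:440]
cv2.imwrite('pics/c3.png',cv2.resize(a,None,fx=4,fy=4,interpolation=2))
E
```

```text
t 8.35 opener pos mm [-45.1   2.2  34.9] F opener [-1.16  0.07  0.36] grip 0.039852942319635896
shift [-0.0068 -0.0009  0.0063] turn [ 0.     -0.      0.0001]
```

View pics/c3.png

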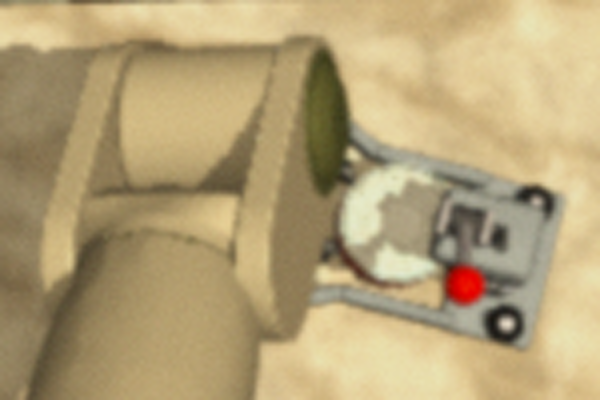

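The tin is in the cradle: its left rim is at crop (341,222), its centre near (398,228), and the lever is still open. I'll push on gently until there is contact with the stop.

jog_arm([
  {"x": -0.005,"y": 0,"z": 0.0018,"rx": 0,"ry": 0,"rz": 0,"grip": 0.47},
  {"x": -0.005,"y": 0,"z": 0.0018,"rx": 0,"ry": 0,"rz": 0,"grip": 0.47},
  {"x": -0.005,"y": 0,"z": 0.0018,"rx": 0,"ry": 0,"rz": 0,"grip": 0.47},
  {"x": 0,"y": 0,"z": 0,"rx": 0,"ry": 0,"rz": 0,"grip": 0.47},
  {"x": 0,"y": 0,"z": 0,"rx": 0,"ry": 0,"rz": 0,"grip": 0.47},
  {"x": 0,"y": 0,"z": 0,"rx": 0,"ry": 0,"rz": 0,"grip": 0.47},
  {"x": 0,"y": 0,"z": 0,"rx": 0,"ry": 0,"rz": 0,"grip": 0.47},
  {"x": 0,"y": 0,"z": 0,"rx": 0,"ry": 0,"rz": 0,"grip": 0.47},
])

```text
t: 9.2
tool_pos: [0.6037, -0.1465, 0.0349]
tool_rot: [0.105, 0.782, 0.598, -0.137]
force: [1.5, 5.1, 0.7]
grip_width: 0.04
grasp_force: 2.3
```

```bash
python3 go.py -43 2 34 20
```

```text
t 9.2 opener pos mm [-41.8   2.3  34.9] F opener [-5.31  0.14  0.73] grip 0.03997390864733376
shift [ 0.0058 -0.0013  0.0019] turn [ 0.0001 -0.0002  0.0001]
```

jog_arm([
  {"x": -0.005,"y": 0,"z": 0.0018,"rx": 0,"ry": 0,"rz": 0,"grip": 0.47},
  {"x": -0.004,"y": 0,"z": 0.0014,"rx": 0,"ry": 0,"rz": 0,"grip": 0.47},
  {"x": 0,"y": 0,"z": 0,"rx": 0,"ry": 0,"rz": 0,"grip": 0.47},
  {"x": 0,"y": 0,"z": 0,"rx": 0,"ry": 0,"rz": 0,"grip": 0.47},
  {"x": 0,"y": 0,"z": 0,"rx": 0,"ry": 0,"rz": 0,"grip": 0.47},
  {"x": 0,"y": 0,"z": 0,"rx": 0,"ry": 0,"rz": 0,"grip": 0.47},
  {"x": 0,"y": 0,"z": 0,"rx": 0,"ry": 0,"rz": 0,"grip": 0.47},
  {"x": 0,"y": 0,"z": 0,"rx": 0,"ry": 0,"rz": 0,"grip": 0.47},
])

```text
t: 10.0
tool_pos: [0.6036, -0.1472, 0.0349]
tool_rot: [0.105, 0.782, 0.599, -0.136]
force: [4.1, 14.1, 1.6]
grip_width: 0.0401
grasp_force: 6.1
```

```bash
python3 go.py -43 2 34 20
```

```text
t 10.0 opener pos mm [-41.1   2.4  34.9] F opener [-14.64   0.24   1.61] grip 0.04009214882570193
shift [ 0.0083 -0.0017  0.0009] turn [ 0.0003 -0.0006  0.0001]
```

The tool stopped with 14.6 N against it, so the tin is home. I'll back off and rise.

jog_arm([
  {"x": 0.02,"y": 0,"z": -0.0073,"rx": 0,"ry": 0,"rz": 0,"grip": 0.47},
  {"x": 0.06,"y": 0,"z": -0.022,"rx": 0,"ry": 0,"rz": 0,"grip": 0.47},
  {"x": 0.11,"y": 0,"z": -0.04,"rx": 0,"ry": 0,"rz": 0,"grip": 0.47},
  {"x": 0.11,"y": 0,"z": -0.04,"rx": 0,"ry": 0,"rz": 0,"grip": 0.3},
  {"x": -0.06,"y": 0,"z": -0.18,"rx": 0,"ry": 0,"rz": 0,"grip": 0},
  {"x": -0.06,"y": 0,"z": -0.18,"rx": 0,"ry": 0,"rz": 0,"grip": 0},
  {"x": -0.06,"y": 0,"z": -0.18,"rx": 0,"ry": 0,"rz": 0,"grip": 0},
  {"x": -0.06,"y": 0,"z": -0.18,"rx": 0,"ry": 0,"rz": 0,"grip": 0},
])

```text
t: 10.8
tool_pos: [0.6249, -0.0666, 0.2267]
tool_rot: [0.105, 0.782, 0.598, -0.138]
force: [2.1, -0.1, -0.0]
grip_width: 0.0003
grasp_force: 0.0
```

jog_arm([
  {"x": -0.06,"y": 0,"z": -0.18,"rx": 0,"ry": 0,"rz": 0,"grip": 0},
  {"x": -0.06,"y": 0,"z": -0.18,"rx": 0,"ry": 0,"rz": 0,"grip": 0},
  {"x": 0,"y": 0,"z": 0,"rx": 0,"ry": 0.0185,"rz": 0,"grip": 0},
  {"x": 0,"y": 0,"z": 0,"rx": 0,"ry": 0.0185,"rz": 0,"grip": 0},
  {"x": 0,"y": 0,"z": 0,"rx": 0,"ry": 0.0185,"rz": 0,"grip": 0},
  {"x": 0,"y": 0,"z": 0,"rx": 0,"ry": 0,"rz": 0,"grip": 0},
  {"x": 0,"y": 0,"z": 0,"rx": 0,"ry": 0,"rz": 0,"grip": 0},
  {"x": 0,"y": 0,"z": 0,"rx": 0,"ry": 0,"rz": 0,"grip": 0},
])

```text
t: 11.6
tool_pos: [0.6259, -0.0641, 0.3192]
tool_rot: [0.0, 0.794, 0.608, -0.001]
force: [0.1, 0.3, 0.2]
grip_width: -0.0001
grasp_force: 0.0
```

```bash
python3 go.py 27 -110 300 0
python3 - <<'E'
from h import *
a=snap('top','t4')['color'][170:270,290:440]; b=snap('side','s4')['color'][160:280,265:365]
cv2.imwrite('pics/c4.png',np.hstack([cv2.resize(a,(600,400),interpolation=2),cv2.resize(b,(200,400)[:1]+(240,),interpolation=2) if 0 else cv2.copyMakeBorder(cv2.resize(b,(200,240),interpolation=2),0,160,0,0,0)]))
E
```

```text
t 11.6 opener pos mm [-127.2    2.   319.2] F opener [-0.31  0.04  0.21] grip -7.598742290070591e-05
shift [-0.6158 -0.4493  0.0786] turn [-0.0001  0.0003  0.0003]
```

View pics/c4.png

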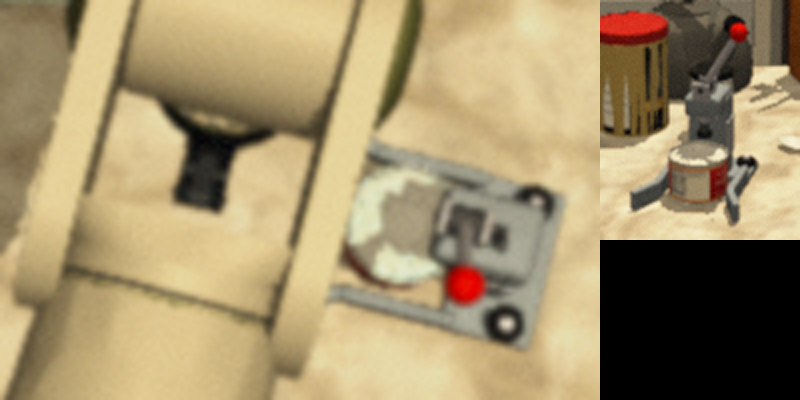

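The side view shows the tin standing upright under the foot with the lever still open. The wrist blocks part of the top view, but the tin's rim is in its home position. Next I'll move to the opener's -y side.

jog_arm([
  {"x": -0.123,"y": -0.082,"z": 0,"rx": 0,"ry": 0,"rz": 0,"grip": 0},
  {"x": -0.123,"y": -0.082,"z": 0,"rx": 0,"ry": 0,"rz": 0,"grip": 0},
  {"x": -0.123,"y": -0.082,"z": 0,"rx": 0,"ry": 0,"rz": 0,"grip": 0},
  {"x": -0.123,"y": -0.082,"z": 0,"rx": 0,"ry": 0,"rz": 0,"grip": 0},
  {"x": -0.123,"y": -0.082,"z": 0,"rx": 0,"ry": 0,"rz": 0,"grip": 0},
  {"x": 0,"y": 0,"z": 0,"rx": 0,"ry": 0,"rz": 0,"grip": 0},
  {"x": 0,"y": 0,"z": 0,"rx": 0,"ry": 0,"rz": 0,"grip": 0},
  {"x": 0,"y": 0,"z": 0,"rx": 0,"ry": 0,"rz": 0,"grip": 0},
])

```text
t: 12.5
tool_pos: [0.4872, -0.1857, 0.3195]
tool_rot: [0.0, 0.794, 0.608, -0.0]
force: [-0.2, 0.4, 0.0]
grip_width: -0.0
grasp_force: 0.0
```

```bash
python3 go.py 27 -98 196 0
```

```text
t 12.5 opener pos mm [ 26.6 -99.8 319.5] F opener [-0.37 -0.3   0.03] grip -1.0946538101390228e-05
shift [-0.0014  0.0071  0.4938] turn [-0.      0.      0.0003]
```

jog_arm([
  {"x": 0,"y": 0.007,"z": 0.165,"rx": 0,"ry": 0,"rz": 0,"grip": 0},
  {"x": 0,"y": 0,"z": 0.165,"rx": 0,"ry": 0,"rz": 0,"grip": 0},
  {"x": 0,"y": 0,"z": 0.165,"rx": 0,"ry": 0,"rz": 0,"grip": 0},
  {"x": 0,"y": 0.03,"z": 0,"rx": 0,"ry": 0,"rz": 0,"grip": 0},
  {"x": 0,"y": 0.03,"z": 0,"rx": 0,"ry": 0,"rz": 0,"grip": 0},
  {"x": 0,"y": 0.03,"z": 0,"rx": 0,"ry": 0,"rz": 0,"grip": 0},
  {"x": 0,"y": 0.02,"z": 0,"rx": 0,"ry": 0,"rz": 0,"grip": 0},
  {"x": 0,"y": 0.02,"z": 0,"rx": 0,"ry": 0,"rz": 0,"grip": 0},
])

```text
t: 13.3
tool_pos: [0.5202, -0.1956, 0.1971]
tool_rot: [0.001, 0.794, 0.608, -0.0]
force: [-3.3, 0.9, 4.3]
grip_width: -0.0001
grasp_force: 2.4
```

jog_arm([
  {"x": 0,"y": 0.02,"z": 0,"rx": 0,"ry": 0,"rz": 0,"grip": 0},
  {"x": 0,"y": 0.02,"z": 0,"rx": 0,"ry": 0,"rz": 0,"grip": 0},
  {"x": 0,"y": 0.02,"z": 0,"rx": 0,"ry": 0,"rz": 0,"grip": 0},
  {"x": 0,"y": 0.02,"z": 0,"rx": 0,"ry": 0,"rz": 0,"grip": 0},
  {"x": 0,"y": 0.02,"z": 0,"rx": 0,"ry": 0,"rz": 0,"grip": 0},
  {"x": 0,"y": 0.02,"z": 0,"rx": 0,"ry": 0,"rz": 0,"grip": 0},
  {"x": 0,"y": 0.02,"z": 0,"rx": 0,"ry": 0,"rz": 0,"grip": 0},
  {"x": 0,"y": 0.02,"z": 0,"rx": 0,"ry": 0,"rz": 0,"grip": 0},
])

```text
t: 14.1
tool_pos: [0.5615, -0.2079, 0.2029]
tool_rot: [0.007, 0.794, 0.607, 0.003]
force: [-2.4, -0.3, 32.7]
grip_width: 0.0001
grasp_force: 14.4
```

```bash
python3 go.py 27 0 196 0
```

```text
t 14.1 opener pos mm [ 28.5 -22.3 202.9] F opener [ 0.89 -2.29 32.73] grip 0.00013277529023316776
shift [0.0059 0.0887 0.0289] turn [0.0024 0.0007 0.0001]
```

The tool is reading 32 N upward, so the knob is probably wedged under the finger linkage. I'll ease up so that only the fingertips push.

jog_arm([
  {"x": 0,"y": -0.01,"z": -0.02,"rx": 0,"ry": 0,"rz": 0,"grip": 0},
  {"x": 0,"y": 0,"z": -0.02,"rx": 0,"ry": 0,"rz": 0,"grip": 0},
  {"x": 0,"y": 0,"z": 0,"rx": 0,"ry": 0,"rz": 0,"grip": 0},
  {"x": 0,"y": 0,"z": 0,"rx": 0,"ry": 0,"rz": 0,"grip": 0},
  {"x": 0,"y": 0,"z": 0,"rx": 0,"ry": 0,"rz": 0,"grip": 0},
  {"x": 0,"y": 0,"z": 0,"rx": 0,"ry": 0,"rz": 0,"grip": 0},
  {"x": 0,"y": 0,"z": 0,"rx": 0,"ry": 0,"rz": 0,"grip": 0},
  {"x": 0,"y": 0,"z": 0,"rx": 0,"ry": 0,"rz": 0,"grip": 0},
])

```text
t: 14.9
tool_pos: [0.5558, -0.2052, 0.2056]
tool_rot: [-0.0, 0.794, 0.607, -0.0]
force: [-0.6, -0.2, 0.5]
grip_width: 0.0004
grasp_force: 0.0
```

```bash
python3 go.py 27 0 210 0
python3 - <<'E'
from h import *
b=snap('side','s5')['color'][120:280,265:365]
cv2.imwrite('pics/c5.png',cv2.resize(b,None,fx=3.75,fy=3.75,interpolation=2))
E
```

```text
t 14.9 opener pos mm [ 27.4 -28.4 205.6] F opener [ 0.33 -0.53  0.48] grip 0.0003926352599865693
shift [ 0.0015  0.1137 -0.0175] turn [-0.     -0.      0.0001]
```

View pics/c5.png

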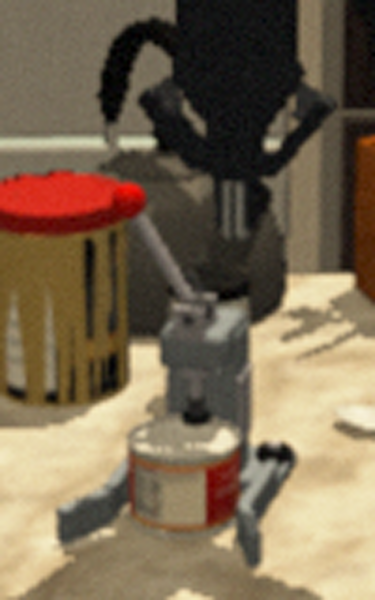

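The lever has snapped across, with the knob at crop (128,198) on the +y side and the foot pressing on the tin. The gripper is clear of it, so I'll retreat upward.

jog_arm([
  {"x": 0,"y": -0.05,"z": -0.05,"rx": 0,"ry": 0,"rz": 0,"grip": 0},
  {"x": 0,"y": -0.1,"z": -0.1,"rx": 0,"ry": 0,"rz": 0,"grip": 0},
  {"x": 0,"y": -0.1,"z": -0.12,"rx": 0,"ry": 0,"rz": 0,"grip": 0},
  {"x": 0,"y": -0.1,"z": -0.1,"rx": 0,"ry": 0,"rz": 0,"grip": 0},
  {"x": 0,"y": 0,"z": 0,"rx": 0,"ry": 0,"rz": 0,"grip": 0},
  {"x": 0,"y": 0,"z": 0,"rx": 0,"ry": 0,"rz": 0,"grip": 0},
  {"x": 0,"y": 0,"z": 0,"rx": 0,"ry": 0,"rz": 0,"grip": 0},
  {"x": 0,"y": 0,"z": 0,"rx": 0,"ry": 0,"rz": 0,"grip": 0},
])

```text
t: 15.75
tool_pos: [0.4716, -0.1823, 0.2971]
tool_rot: [-0.001, 0.794, 0.607, -0.0]
force: [0.0, -0.8, -0.9]
grip_width: 0.0001
grasp_force: 0.0
```

```bash
python3 go.py
python3 - <<'E'
from h import *
a=snap('top','t6')['color'][170:270,290:440]; b=snap('side','s6')['color'][120:280,265:365]
cv2.imwrite('pics/c6.png',np.hstack([cv2.resize(a,(540,360),interpolation=2),cv2.resize(b,(225,360),interpolation=2)]))
E
```

```text
t 15.75 opener pos mm [  27.5 -115.7  297.1] F opener [ 0.74  0.25 -0.91] grip 0.00014617204239868195
```

View pics/c6.png

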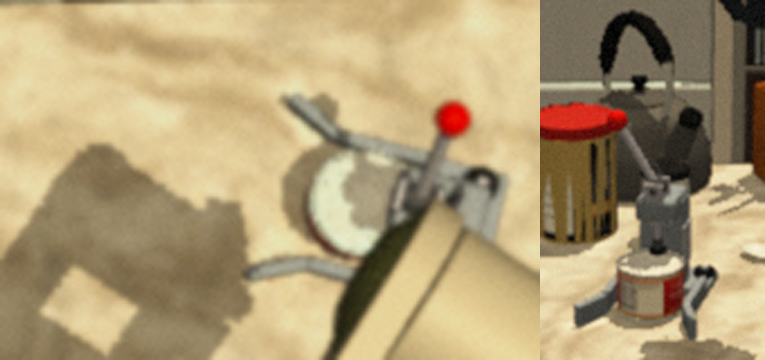

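The lever is clamped, with the knob at crop (453,118). The tin is home and upright, and the arm is clear of everything.

```bash
python3 -c "
from cell import order
print(order.close_job())"
```

```text
the job is handed in; nothing more can be done
None
```

The tin is home against the stop, the lever has snapped over so the foot holds the tin down, and the job is handed in; the judge's result was not shown to me, and the lever push briefly read about 33 N at the wrist.

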